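# Uncap the blue-capped jar

## Task

Open the jar with the blue cap for sampling: lift the blue cap straight off and set it down, knob up, flat on the floor of the blue cap dish. Leave the jar standing where it is, and leave the jar with the orange cap closed and undisturbed.

Things in the scene. Friction and masses are not known exactly. Their poses are not given: they have to be found in the camera images.
- blue_knob (a point): Centre of the blue cap's knob, an upright ribbed cylinder 25 mm across, 24 mm tall (12 mm above and below this point); grasp it from above across any diameter. Below it: a round flange 54 mm across, 6 mm thick, lying on the jar's rim, then a grey plug 34 mm across, 10 mm long, loose in its mouth. Plug's underside is 28 mm below this point. z: cap's axis, up. About 40 g, not stuck.
- blue_jar: Loose straight clear glass jar that carries the blue cap, 51 mm in diameter, 60 mm tall, walls 3 mm, about 250 g. Origin: centre of its underside, on the bench; z up along its axis. With the cap on, the knob's centre is 78 mm above this origin.
- blue_dish: Blue cap dish: shallow round open dish fixed to the bench, outside 84 mm across and 20 mm tall, inside 76 mm across, floor 4 mm thick. Origin: centre of its underside, on the bench; z up. With the cap standing in it on its plug, the knob's centre is 32 mm above this origin. An equal orange dish stands on the bench too.
- orange_knob (a point): Centre of the knob of the orange cap, which is like the blue one in shape and size and sits on another, equal jar; a bystander, to be left alone.
Things that resemble listed ones, but are neither listed nor needed, are in the scene too. Leave any green look-alike of the blue_jar alone.

How it is judged:
By the outcome, as a careful person would: the job done as asked, in the order asked, and still so for the second after the job is handed in, with the robot touching nothing.
It also fails if it takes over 42 s, if anything falls off the work surface, if the arm or the gripper's body presses on something with over 40 N, if the wrist force passes 120 N, or if a joint passes its speed limit or range.

## Robot

A 6-joint arm with a two-finger parallel gripper is mounted at the origin on a cart in front of the work surface, level with it; the furniture and walls round the work are solid. World frame = base frame: x ahead of the robot, y to its left, z up, the work surface at z = 0. Lengths are in m, angles in degrees, forces in N, time in s.
With the tool pointing down it reaches from about 0.375 to 0.825 m from the base axis. Payload 5.5 kg.
Tool frame: the origin (TCP) lies at the very end of the fingers, on their centre line; the grasp point (between the pads) lies behind it (robot.hold_point_z is the z of the grasp point in the tool frame, in m); z points along the fingers, x is the direction in which the jaws open and shut, and the axes are right-handed (so a half turn about z gives the same grasp; the last joint's range is limited). The gripper opens to 85 mm and grips with 20 to 120 N. Pads are 22 mm wide; open, the fingers measure 114 mm over their backs; the gripper's body (76 mm by 85 mm) begins 54 mm behind the grasp point. The pads swing forward as they close: fully open they stand 13 mm farther back than shut.
Start: joints at [-67.895, 17.962, -2.699, 69.339, 0, 90], TCP at [0.226, -0.556, 0.231] pointing down, gripper open.
Joint ranges: [-152.73, 152.73], [-39.44, 99.34], [-58.76, 71.6], [-118.89, 123.64], [-81.53, 83.1], [-180, 180]. Speed limits (degrees/s): [136.94, 136.94, 172.46, 180, 180, 180].

## Interface

Orientations are given as [roll, pitch, yaw] about the fixed x, y, z axes, in that order (R = Rz(yaw) Ry(pitch) Rx(roll)).
In Python, from cell import robot gives the robot as it stands.
- The arm moves only by the tool step_arm, never from a script. Its arguments are lists of equal length, an entry for each row: "grip": the opening, from -1 (shut) to 1 (fully open), so that 0 is half open; "offset": the shift along the world's x, y, z normalised to -1 to 1, where 1 is 100 cm, a list of three; "spin": the turn about the world's z normalised to -1 to 1, where 1 is pi/2 rad. In form: {"grip": [grip, ...], "offset": [[tx, ty, tz], ...], "spin": [spin, ...]}. A call has 1 to 20 rows; each row is the pose to reach, as a shift and turn from the pose commanded when the call began; what a row does not reach only later rows make up. A row lasts 1/8 s, in which the tool goes at most 62.5 mm and 10.7 degrees, less where a joint would pass 70% of its speed; a pose out of reach is approached as far as the arm can. A call with a number of a shift or a turn outside -1 to 1 is refused whole. A call with a gripper value outside its range is refused whole. The fingers move at their own pace and stop on an object; "grip_force" is the grip in N (left out, the last holds). Time passes only in rows, so rows that repeat a pose let the fingers close. It gives the time, the measured TCP pose, the force and the opening at its end, in the units of the state.
- robot.get_state(): the state, without advancing time (a new reading comes with each control period).
- robot.camera(name): name is "scene" or "top" or "wrist"; returns a dict with "pixels" (384x512x3 uint8, red, green, blue), "fx", "fy", "cx", "cy" (pixels), "dist_coeffs" ([k1, k2, p1, p2, k3] as OpenCV has them; the pictures are not rectified), "R" (3x3) and "t" (3): a world point X has camera coordinates R X + t. Camera axes: x right, y down, z forward; pixel columns grow to the right and rows downward; lengths in m; the calibration is good to about 2 mm. A picture is of the moment at which its call begins. There is no depth.
- robot.close_job(): hands the job in, once; it reports no verdict.
The state is a dict: "time_s": time; "joint_pos": joint angles; "dq": joint speeds; "joint_efforts": joint torques, N m; "tcp_pos": TCP position; "ee_rot": TCP orientation; "wrist_force": force on the tool from outside, world axes, zero at the start; "ft_torque": the same for the moment, N m; "opening": opening from 0.0 (shut) to 1.0 (fully open).
Only numpy, scipy, OpenCV 4.12 (cv2) and the standard library are available. Lean on these libraries where they do the work, as an engineer would, in place of code of your own. Each camera call takes 0.05 s, during which the arm holds its last target.

## Working session

There is one attempt and no reset: what is moved stays moved. The work goes in short steps, Python scripts to look and compute and a tool call to move; the robot and the scene stay as the last step left them, time stands still between calls to the robot, and variables do not carry over. Pictures are saved under pics/ and viewed, and the job is handed in when it is done.

Besides the shell and the picture viewer there is one more tool, called by a JSON object that holds its "method" and its "body", one argument or row to a line. step_arm: Moves the arm, as the interface text tells. Its arguments: {"type":"object","properties":{"grip":{"type":"array","items":{"type":"number"}},"offset":{"type":"array","items":{"type":"array","items":{"type":"number","minimum":-1,"maximum":1}}},"spin":{"type":"array","items":{"type":"number","minimum":-1,"maximum":1}},"grip_force":{"type":"number"}},"required":["grip","offset","spin"]}

```bash
mkdir -p pics
python3 - <<'E'
from cell import robot
import cv2
print(robot.get_state()); print(robot.hold_point_z)
for n in ("scene","top","wrist"):
    c=robot.camera(n); cv2.imwrite(f"pics/{n}0.png",c["pixels"][:,:,::-1])
    print(n,{k:v for k,v in c.items() if k!="pixels"})
E
```

```text
{'time_s': 0.0, 'joint_pos': array([-6.78948699e+01,  1.80024522e+01, -2.75299736e+00,  6.93422225e+01,
       -6.00018544e-04,  9.00010831e+01]), 'dq': array([ 0.04894994, -0.01806353,  0.09008695,  0.01218049,  0.01923522,
        0.04737431]), 'joint_efforts': array([ 2.45753188e-03, -5.39595973e+01,  3.39746368e+01,  1.91722327e-02,
        3.12414240e-04, -6.71073863e-06]), 'tcp_pos': array([ 0.22556101, -0.55535633,  0.23046221]), 'ee_rot': array([ 1.79999398e+02,  9.76719854e-02, -6.78959530e+01]), 'wrist_force': array([0.61858168, 0.43200089, 0.86638203]), 'ft_torque': array([ 0.01828637, -0.00432476,  0.00200494]), 'opening': 1.0004151615662749}
-0.0187
scene {'fx': 420.33057087429717, 'fy': 420.33057087429717, 'cx': 254.571780053286, 'cy': 195.25257421355346, 'dist_coeffs': array([-0.14927005,  0.        ,  0.        ,  0.        ,  0.        ]), 'R': array([[-0.85167577, -0.52387288,  0.01433816],
       [-0.31198687,  0.48484374, -0.81706226],
       [ 0.421085  , -0.70034545, -0.57637113]]), 't': array([0.45326369, 0.21571179, 0.68091972])}
top {'fx': 448.2599673694845, 'fy': 448.2599673694845, 'cx': 247.83711116232718, 'cy': 198.13959999327898, 'dist_coeffs': array([-0.12765614,  0.        ,  0.        ,  0.        ,  0.        ]), 'R': array([[-0.01117846, -0.99971154, -0.02125722],
       [-0.99418397,  0.01338884, -0.10685959],
       [ 0.10711337,  0.01993906, -0.99404686]]), 't': array([0.01189107, 0.52604818, 1.0179578 ])}
wrist {'fx': 289.97237753205917, 'fy': 289.97237753205917, 'cx': 251.57396733772856, 'cy': 188.14394813132046, 'dist_coeffs': array([-0.02814274,  0.        ,  0.        ,  0.        ,  0.        ]), 'R': array([[ 3.76362682e-01, -9.26471933e-01, -9.42275146e-04],
       [-8.79642560e-01, -3.57657977e-01,  3.13543838e-01],
       [-2.90826578e-01, -1.17177335e-01, -9.49573259e-01]]), 't': array([-0.59957751, -0.04040455,  0.38059552])}
```

View pics/scene0.png

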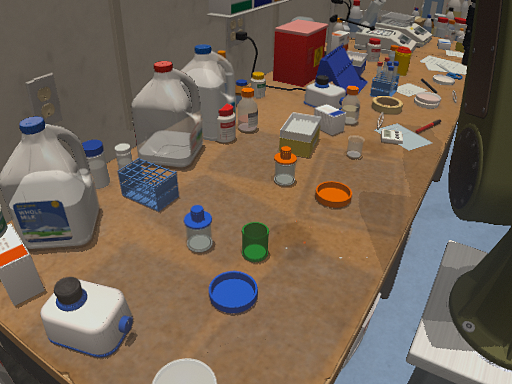

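View pics/top0.png

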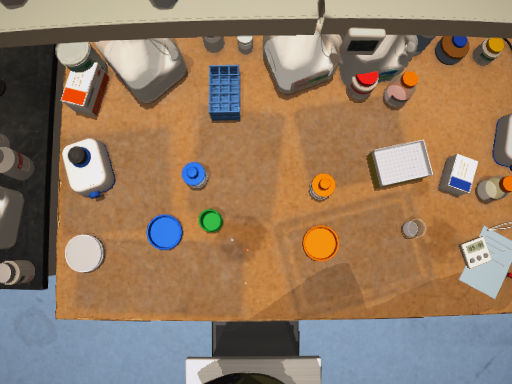

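View pics/wrist0.png

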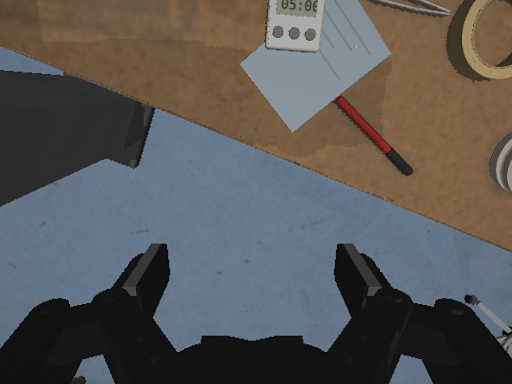

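Scene and top views: the blue-capped jar is at scene (198,228) / top (194,175) and the blue dish at scene (233,292) / top (165,232).

Things that could be taken for the blue cap:
- blue milk-jug lids, scene (33,125) and (203,49)
- blue-lidded bottle, scene (93,148)
- blue knob on the white can, scene (125,324)
- blue dish itself
- orange cap jar, top (322,186)
- green beaker, top (210,221)

By the description, I choose top (194,175).

```bash
cat > h.py <<'E'
import numpy as np, cv2
from cell import robot
def K(c): return np.array([[c["fx"],0,c["cx"]],[0,c["fy"],c["cy"]],[0,0,1.]])
def und(c,uv): return cv2.undistortPoints(np.array(uv,float).reshape(-1,1,2),K(c),c["dist_coeffs"]).reshape(-1,2)
def ray(c,uv):
    n=und(c,uv); d=np.c_[n,np.ones(len(n))]@c["R"]; o=-c["R"].T@c["t"]; return o,d
def plane(c,uv,z):
    o,d=ray(c,uv); s=(z-o[2])/d[:,2]; return o+s[:,None]*d
def tri(c1,p1,c2,p2):
    o1,d1=ray(c1,[p1]);o2,d2=ray(c2,[p2]);d1=d1[0];d2=d2[0]
    A=np.c_[d1,-d2]; s=np.linalg.lstsq(A,o2-o1,rcond=None)[0]
    a=o1+s[0]*d1;b=o2+s[1]*d2; return (a+b)/2,np.linalg.norm(a-b)
def proj(c,X): return cv2.projectPoints(np.array(X,float).reshape(-1,1,3),cv2.Rodrigues(c["R"])[0],c["t"],K(c),c["dist_coeffs"])[0].reshape(-1,2)
def mask(c,lo,hi): return cv2.inRange(cv2.cvtColor(c["pixels"],cv2.COLOR_RGB2HSV),np.array(lo),np.array(hi))
def blobs(m,amin=40):
    n,l,s,ce=cv2.connectedComponentsWithStats(m); return [(ce[i].round(1),s[i]) for i in range(1,n) if s[i,4]>=amin],l
E
python3 - <<'E'
from h import *
for n in("top","scene"):
    c=robot.camera(n); m=mask(c,(102,150,60),(125,255,255))
    print(n); [print(*b) for b in blobs(m)[0]]
    x,y,w,h=(140,145,100,115) if n=="top" else (165,190,120,130)
    a=cv2.resize(c["pixels"][y:y+h,x:x+w,::-1],None,fx=4.5,fy=4.5,interpolation=cv2.INTER_CUBIC)
    cv2.imwrite(f"pics/crop_{n}.png",a)
E
python3 -c "
import cv2,numpy as np
a=cv2.imread('pics/crop_top.png');b=cv2.imread('pics/crop_scene.png');h=max(a.shape[0],b.shape[0])
p=lambda i:cv2.copyMakeBorder(i,0,h-i.shape[0],0,0,0)
o=np.hstack([p(a),p(b)]);cv2.imwrite('pics/crops.png',cv2.resize(o,None,fx=.78,fy=.78))"
```

```text
top
[459.7  40.7] [453  36  14  11 116]
[ 84.4 158.9] [ 74 148  16  19  83]
[192.9 173.3] [182 162  23  24 407]
[459.7 183.7] [450 177  21  14 167]
[ 94.1 194.1] [ 89 191  11   7  53]
[164.  231.8] [147 215  35  35 972]
scene
[202.4  48.9] [195  45  16   9 127]
[340.   69.4] [ 316   45   51   48 1134]
[453.9  75.4] [447  73  15   6  44]
[241.2  82.3] [236  80  11   6  54]
[321.5  85.6] [315  83  14   5  40]
[ 30.9 128.3] [ 20 120  24  14 144]
[ 91.8 146.9] [ 82 140  20  17 228]
[ 29.4 208.6] [ 14 202  37  25 149]
[197.2 217.8] [184 205  28  23 341]
[232.8 290.7] [ 209  271   49   37 1207]
[ 65.3 306.3] [ 56 298  27  13  92]
[237.3 308.9] [218 300  38  13  53]
[122.9 321.2] [119 316  10  13  68]
[ 77.9 349.5] [ 50 340  55  17  65]
```

View pics/crops.png

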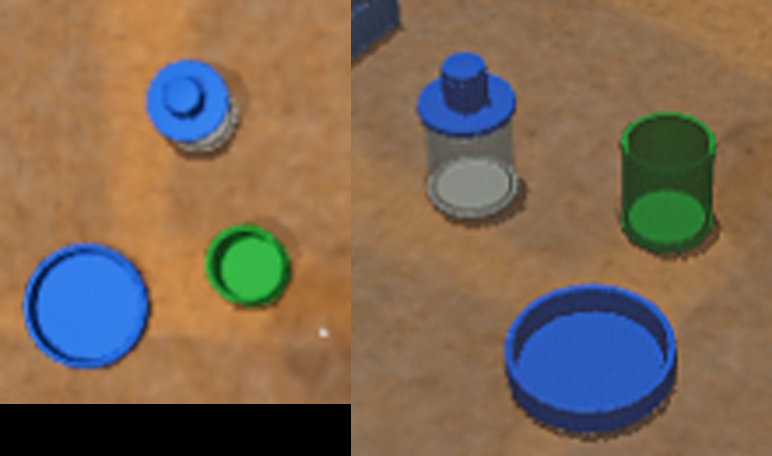

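The crop shows an upright blue cap (top ≈(193,173)) with knob and flange on a clear jar. The blue dish is empty and the green open beaker stands nearby.

Run:
```python
from h import *
T=robot.camera("top");S=robot.camera("scene")
def comp(c,uv,lo=(100,130,40),hi=(125,255,255)):
    m=mask(c,lo,hi); n,l,s,ce=cv2.connectedComponentsWithStats(m)
    i=l[uv[1],uv[0]]; return (l==i).astype(np.uint8)
def circ(c,uv,z,**k):
    m=comp(c,uv,**k); ct=max(cv2.findContours(m,0,cv2.CHAIN_APPROX_NONE)[0],key=cv2.contourArea)
    P=plane(c,ct.reshape(-1,2),z)[:,:2]
    (x,y),r=cv2.minEnclosingCircle((P*1000).astype(np.float32)); e=cv2.fitEllipse((P*1000).astype(np.float32))
    return (x,y,2*r),e
print("flange top z.066",circ(T,(195,180),.066))
print("dish top",circ(T,(164,232),.02)); print("dish scene",circ(S,(233,290),.012))
X=tri(T,(191.9,172.4),S,(197.2,209.4)); print("knobtop",X)
print("green top",circ(T,(210,221),.06,lo=(45,100,40),hi=(80,255,255)))
print("orange flange",circ(T,(322,190),.066,lo=(5,200,150),hi=(18,255,255)))
print(proj(T,[X[0]]),proj(S,[X[0]]))
```

```text
flange top z.066 ((580.21923828125, 128.76651000976562, 53.264625549316406), ((580.4666748046875, 128.75173950195312), (50.50187301635742, 50.800559997558594), 128.18251037597656))
dish top ((450.05023193359375, 204.06106567382812, 84.03675842285156), ((449.80633544921875, 204.05946350097656), (80.6808090209961, 82.42626953125), 156.51490783691406))
dish scene ((450.7527160644531, 205.07537841796875, 95.21632385253906), ((450.6788024902344, 204.7607421875), (83.38798522949219, 94.28707122802734), 35.19514083862305))
knobtop (array([0.57989797, 0.12868012, 0.08633602]), np.float64(0.0014135817327250097))
green top ((474.3754577636719, 90.01029205322266, 54.65126037597656), ((473.8539123535156, 90.50373077392578), (48.731788635253906, 53.54616928100586), 146.35922241210938))
orange flange ((551.2265625, -166.36839294433594, 53.68398666381836), ((550.7567749023438, -166.23611450195312), (50.6645393371582, 52.12998580932617), 175.6266632080078))
[[191.73169383 172.13011939]] [[197.57179616 209.47065854]]
```

Measurements agree in size (flange 53.3 vs 54 mm, dish 84.0 vs 84 mm) and the two views agree: knob at (0.580, 0.129), dish at (0.450, 0.204). Next I move above the knob and look with the wrist camera.

{"method": "step_arm", "body": {
  "grip": [1,1,1,1,1,1,1,1,1,1,0.1,0.1,0.1,0.1,0.1,0.1,0.1,0.1],
  "offset": [
    [0.354,0.685,0],
    [0.354,0.685,0],
    [0.354,0.685,0],
    [0.354,0.685,0],
    [0.354,0.685,0],
    [0.354,0.685,0],
    [0.354,0.685,0],
    [0.354,0.685,0],
    [0.354,0.685,0],
    [0.354,0.685,0],
    [0.354,0.685,0],
    [0.354,0.685,0],
    [0.354,0.685,0],
    [0.354,0.685,0],
    [0.354,0.685,0],
    [0.354,0.685,0],
    [0.354,0.685,-0.03],
    [0.354,0.685,-0.03]
  ],
  "spin": [0.754,0.754,0.754,0.754,0.754,0.754,0.754,0.754,0.754,0.754,0.754,0.754,0.754,0.754,0.754,0.754,0.754,0.754],
  "grip_force": 30
}}

```text
time_s: 2.6
tcp_pos: [0.5779, 0.1276, 0.1997]
ee_rot: [179.9, 0.2, -0.1]
wrist_force: [-0.5, -0.3, 0.0]
opening: 0.546
```

Run:
```python
from h import *
s=robot.get_state(); print(s["time_s"],s["tcp_pos"],s["ee_rot"],s["joint_pos"].round(1),s["opening"],s["wrist_force"])
for n in("wrist","scene"):
    c=robot.camera(n); cv2.imwrite(f"pics/{n}1.png",c["pixels"][:,:,::-1])
    m=mask(c,(100,130,40),(125,255,255)); [print(n,*b) for b in blobs(m,200)[0]]
    print(proj(c,[[.58,.129,.09],[.58,.129,.066],[.45,.204,.02]]))
```

```text
2.6 [0.57790987 0.1276373  0.19965691] [ 1.79942536e+02  2.19295316e-01 -1.22947050e-01] [ 12.5  18.1  -6.7  65.4  -0.  102.6] 0.5464331107415543 [-0.52619206 -0.25354658  0.014137  ]
wrist [133.4  93.4] [  94   53   80   82 5080]
wrist [254.5 173.4] [ 228  148   54   51 2159]
[[253.68882221 183.42951667]
 [253.59077484 176.16799156]
 [131.94745112  97.11273226]]
scene [340.4  69.3] [ 316   45   51   48 1190]
scene [ 92.4 147.3] [ 82 140  21  17 269]
scene [ 41.4 209.7] [ 14 201  55  27 397]
scene [197.3 217.8] [184 205  28  24 451]
scene [232.9 291.4] [ 209  271   49   42 1624]
[[197.296339   207.97586573]
 [198.12252432 218.06446429]
 [233.26553333 287.22921646]]
```

View pics/wrist1.png

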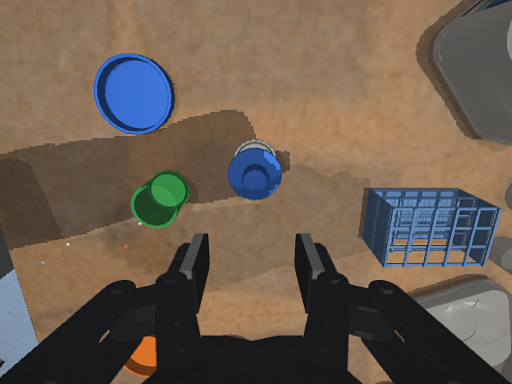

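The wrist view shows the knob at ≈(254,178), between the fingers and upright. The dish is at (133,93). Both sit 2–3 px from the predictions (within calibration). I'll descend partway and recheck the centring.

{"method": "step_arm", "body": {
  "grip": [0.1,0.1,0.1,0.1,0.1,0.1],
  "offset": [
    [0.001,0.001,-0.04],
    [0.001,0.001,-0.08],
    [0.001,0.001,-0.09],
    [0.001,0.001,-0.09],
    [0.001,0.001,-0.09],
    [0.001,0.001,-0.09]
  ],
  "spin": [0,0,0,0,0,0]
}}

```text
time_s: 3.45
tcp_pos: [0.5819, 0.1304, 0.113]
ee_rot: [-180.0, -0.1, -0.0]
wrist_force: [0.7, 0.5, -0.1]
opening: 0.554
```

Run:
```python
from h import *
s=robot.get_state(); print(s["time_s"],s["tcp_pos"],s["ee_rot"],s["opening"],s["wrist_force"])
ims=[]
for n in("wrist","scene","top"):
    c=robot.camera(n); ims.append(c["pixels"])
    m=mask(c,(100,130,40),(125,255,255)); [print(n,*b) for b in blobs(m,200)[0] ]
    print(proj(c,[[.58,.129,.09],[.58,.129,.066],[.45,.204,.02]]))
a=ims[0]; b=cv2.resize(ims[1][150:260,140:287],(512,384),interpolation=cv2.INTER_CUBIC)
cv2.imwrite("pics/near.png",cv2.resize(np.hstack([a,b]),(800,300))[:,:,::-1])
```

```text
3.45 [0.58193865 0.13037115 0.11296912] [-1.79965379e+02 -1.47612042e-01 -3.66747943e-02] 0.5537325668409947 [ 0.73478673  0.4729914  -0.14850392]
wrist [85.8 97. ] [  31   43  112  110 9476]
wrist [248.9 209.2] [ 212  175   75   70 4073]
[[247.64119999 228.70443799]
 [247.95576572 213.63210953]
 [ 83.15426658 102.75429523]]
scene [340.4  69.3] [ 316   45   51   48 1192]
scene [ 92.4 147.3] [ 82 140  21  17 271]
scene [ 41.4 209.7] [ 14 201  55  27 399]
scene [197.4 217.8] [184 205  28  24 451]
scene [232.9 291.4] [ 209  271   49   42 1625]
[[197.296339   207.97586573]
 [198.12252432 218.06446429]
 [233.26553333 287.22921646]]
top [224.   92.2] [ 210   66   30   54 1528]
[[191.34952489 171.816179  ]
 [192.88967144 173.55708713]
 [163.98864712 231.78822463]]
```

View pics/near.png

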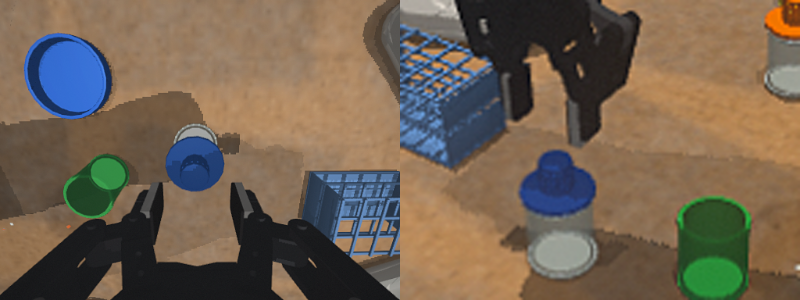

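Wrist view: the flange centre is at (249,210), 1–3 mm from the prediction, and the knob lies between the jaws. The scene crop agrees. Next I descend to TCP z ≈ 0.070, which is 4 mm above the flange, and close.

{"method": "step_arm", "body": {
  "grip": [0.1,0.1,0.1,0.1,-1,-1,-1,-1,-1,-1],
  "offset": [
    [0,0.001,-0.02],
    [0,0.001,-0.035],
    [0,0.001,-0.041],
    [0,0.001,-0.041],
    [0,0.001,-0.041],
    [0,0.001,-0.041],
    [0,0.001,-0.041],
    [0,0.001,-0.041],
    [0,0.001,-0.041],
    [0,0.001,-0.041]
  ],
  "spin": [0,0,0,0,0,0,0,0,0,0],
  "grip_force": 30
}}

```text
time_s: 4.85
tcp_pos: [0.5812, 0.1312, 0.0709]
ee_rot: [-180.0, -0.1, -0.0]
wrist_force: [-1.0, -0.4, 5.5]
opening: 0.267
```

Run:
```python
from h import *
s=robot.get_state(); print(s["time_s"],s["tcp_pos"],s["ee_rot"],s["opening"],s["opening"]*85,s["wrist_force"])
ims=[robot.camera(n)["pixels"] for n in("wrist","scene")]
b=cv2.resize(ims[1][150:260,140:287],(512,384),interpolation=cv2.INTER_CUBIC)
cv2.imwrite("pics/grip.png",cv2.resize(np.hstack([ims[0],b]),(800,300))[:,:,::-1])
```

```text
4.85 [0.58124142 0.13121566 0.07093063] [-1.79984854e+02 -5.88633354e-02 -3.71261170e-02] 0.26712950930127066 22.706008290608008 [-1.03543023 -0.44683111  5.5485052 ]
```

View pics/grip.png

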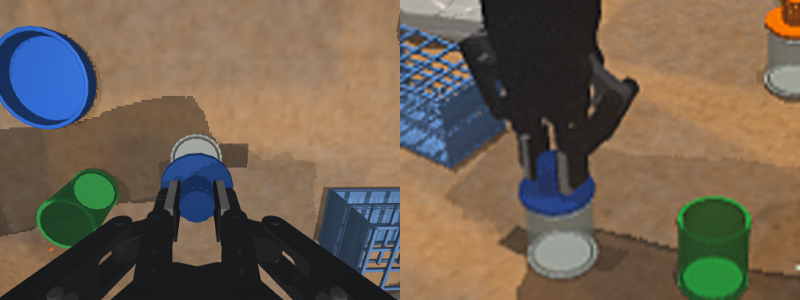

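Grasped: opening 22.7 mm on the 25 mm knob, with the knob between the pads in both views. Lifting straight up.

{"method": "step_arm", "body": {
  "grip": [-1,-1,-1,-1,-1,-1,-1,-1,-1],
  "offset": [
    [0,0,0.005],
    [0,0,0.01],
    [0,0,0.015],
    [0,0,0.02],
    [0,0,0.035],
    [0,0,0.055],
    [0,0,0.07],
    [0,0,0.07],
    [0,0,0.07]
  ],
  "spin": [0,0,0,0,0,0,0,0,0]
}}

```text
time_s: 6.08
tcp_pos: [0.5805, 0.131, 0.1399]
ee_rot: [180.0, 0.0, -0.0]
wrist_force: [-0.2, -0.1, -0.6]
opening: 0.264
```

Run:
```python
from h import *
s=robot.get_state(); print(s["time_s"],s["tcp_pos"],s["ee_rot"],s["opening"],s["wrist_force"])
cs={n:robot.camera(n) for n in("wrist","scene","top")}
for n in("wrist","scene"):
    c=cs[n]; m=mask(c,(100,130,40),(125,255,255)); [print(n,*b) for b in blobs(m,200)[0] ]
b=cv2.resize(cs["scene"]["pixels"][150:260,140:287],(512,384),interpolation=cv2.INTER_CUBIC)
cv2.imwrite("pics/lift.png",cv2.resize(np.hstack([cs["wrist"]["pixels"],b]),(800,300))[:,:,::-1])
```

```text
6.075 [0.58046336 0.13104392 0.13993213] [ 1.79994089e+02  2.96049885e-02 -3.62640569e-02] 0.2640766710464956 [-0.16016752 -0.1008877  -0.60744884]
wrist [104.4  97.3] [  56   49   99   99 7587]
wrist [251.5 235.2] [ 206  196   92   89 4767]
scene [340.4  69.3] [ 316   45   51   48 1192]
scene [ 92.4 147.3] [ 82 140  21  17 271]
scene [193.7 189.4] [181 174  29  25 358]
scene [ 41.2 209.7] [ 14 201  55  27 399]
scene [232.9 291.4] [ 209  271   49   42 1623]
```

View pics/lift.png

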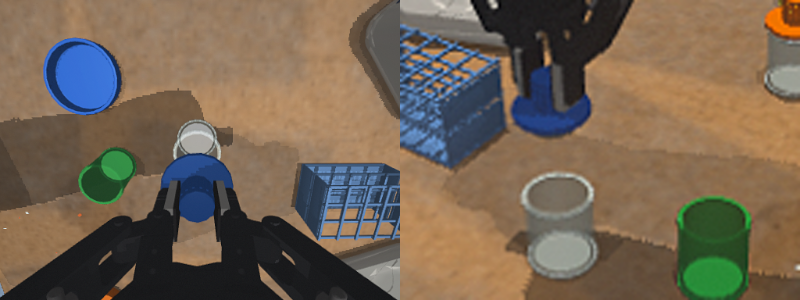

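The cap is off, level in the jaws at scene (194,189), and the open jar still stands in its place. Next I measure the held cap and the dish in the same cameras.

Run:
```python
from h import *
W=robot.camera("wrist");S=robot.camera("scene")
def circ(c,uv,z):
    m=mask(c,(100,130,40),(125,255,255)); n,l,s,ce=cv2.connectedComponentsWithStats(m)
    ct=max(cv2.findContours((l==l[uv[1],uv[0]]).astype(np.uint8),0,cv2.CHAIN_APPROX_NONE)[0],key=cv2.contourArea)
    P=(plane(c,ct.reshape(-1,2),z)[:,:2]*1000).astype(np.float32)
    return cv2.minEnclosingCircle(P),cv2.fitEllipse(cv2.convexHull(P))
for z in(.132,.136): print("cap wrist",z,circ(W,(251,215),z))
print("dish wrist",circ(W,(104,97),.02))
print("cap scene",circ(S,(194,195),.134))
print(robot.get_state()["tcp_pos"])
```

```text
cap wrist 0.132 (((580.8904418945312, 128.46939086914062), 28.916248321533203), ((580.4820556640625, 129.15213012695312), (53.03480911254883, 56.67792892456055), 174.88998413085938))
cap wrist 0.136 (((580.8865966796875, 130.68170166015625), 28.147197723388672), ((580.4877319335938, 131.3330078125), (51.634517669677734, 55.139015197753906), 174.44403076171875))
dish wrist (((452.35308837890625, 206.88113403320312), 43.66767501831055), ((452.1350402832031, 206.3065185546875), (82.36039733886719, 87.27080535888672), 93.03048706054688))
cap scene (((589.4288330078125, 125.20503997802734), 41.18826675415039), ((585.4590454101562, 124.11783599853516), (51.68185806274414, 81.38441467285156), 39.72425079345703))
[0.58033542 0.13099494 0.13961162]
```

Cap centre is (0.581, 0.131). The dish is (0.450, 0.204) from top and (0.452, 0.2065) from wrist, so I use (0.451, 0.205); there is 11 mm of radial clearance. Moving over it and partway down.

{"method": "step_arm", "body": {
  "grip": [-1,-1,-1,-1,-1,-1,-1,-1,-1,-1,-1],
  "offset": [
    [-0.03,0.017,0],
    [-0.07,0.04,0],
    [-0.11,0.064,0],
    [-0.13,0.075,0],
    [-0.13,0.075,0],
    [-0.13,0.075,-0.03],
    [-0.13,0.075,-0.06],
    [-0.13,0.075,-0.08],
    [-0.13,0.075,-0.09],
    [-0.13,0.075,-0.09],
    [-0.13,0.075,-0.09]
  ],
  "spin": [0,0,0,0,0,0,0,0,0,0,0]
}}

```text
time_s: 7.7
tcp_pos: [0.4518, 0.2063, 0.0511]
ee_rot: [-180.0, -0.1, -0.1]
wrist_force: [0.3, 0.3, 0.2]
opening: 0.266
```

Run:
```python
from h import *
s=robot.get_state(); print(s["time_s"],s["tcp_pos"],s["ee_rot"],s["opening"],s["wrist_force"])
cs={n:robot.camera(n) for n in("wrist","scene","top")}
b=cv2.resize(cs["scene"]["pixels"][210:320,160:307],(512,384),interpolation=cv2.INTER_CUBIC)
cv2.imwrite("pics/over.png",cv2.resize(np.hstack([cs["wrist"]["pixels"],b]),(800,300))[:,:,::-1])
```

```text
7.7 [0.45179981 0.20626381 0.05105332] [-1.79972482e+02 -7.66559832e-02 -5.70033211e-02] 0.265711560436879 [0.31880933 0.34865756 0.21877459]
```

View pics/over.png

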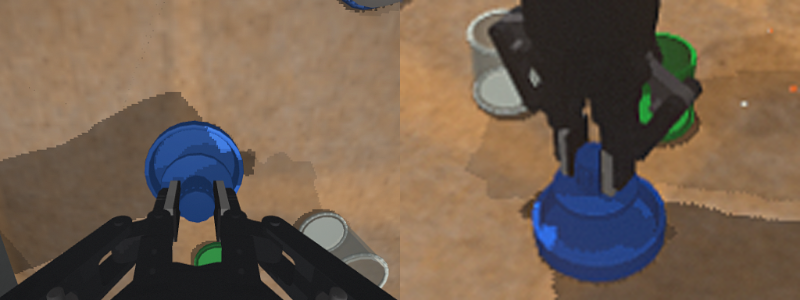

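The cap hangs centred over the dish, level and clear of the rim (scene crop ≈(600,210)). Next I lower it the remaining ~26 mm, gently.

{"method": "step_arm", "body": {
  "grip": [-1,-1,-1,-1,-1,-1,-1],
  "offset": [
    [0,0,-0.01],
    [0,0,-0.018],
    [0,0,-0.021],
    [0,0,-0.023],
    [0,0,-0.025],
    [0,0,-0.025],
    [0,0,-0.025]
  ],
  "spin": [0,0,0,0,0,0,0]
}}

```text
time_s: 8.72
tcp_pos: [0.4509, 0.2062, 0.0254]
ee_rot: [-180.0, -0.0, -0.0]
wrist_force: [-0.1, 0.5, -0.3]
opening: 0.264
```

{"method": "step_arm", "body": {
  "grip": [-1,-1,-1,-1],
  "offset": [
    [0,0,-0.001],
    [0,0,-0.001],
    [0,0,-0.001],
    [0,0,-0.001]
  ],
  "spin": [0,0,0,0]
}}

```text
time_s: 9.22
tcp_pos: [0.451, 0.2062, 0.025]
ee_rot: [-180.0, -0.0, -0.0]
wrist_force: [-1.8, -0.5, 5.3]
opening: 0.267
```

Run:
```python
from h import *
for i in range(3):
    s=robot.get_state(); print(s["time_s"],s["tcp_pos"],s["opening"],s["wrist_force"]); robot.camera("top")
```

```text
9.225 [0.45096881 0.20619246 0.02496557] 0.26716627968516127 [-1.76482767 -0.48505282  5.34466769]
9.275 [0.45099273 0.2062195  0.02499388] 0.26581845224669687 [-1.66293151 -0.97938308  5.88522401]
9.325 [0.45100545 0.20622116 0.02497391] 0.26494109716328723 [-1.9447388  -0.65290277  6.20628105]
```

About 6 N upward at z = 0.025, so the plug is on the floor at the expected height. Next I open partway so the fingers stay inside the rim, then retreat.

{"method": "step_arm", "body": {
  "grip": [-0.3,-0.1,-0.1,-0.1,-0.1,-0.1,-0.1,-0.1,-0.1,-0.1,-0.1,-0.1,-0.1,-0.1],
  "offset": [
    [0,0,0],
    [0,0,0],
    [0,0,0],
    [0,0,0],
    [0,0,0.01],
    [0,0,0.025],
    [0,0,0.05],
    [0,0,0.1],
    [0,0,0.15],
    [0,0,0.2],
    [0,-0.06,0.2],
    [0,-0.12,0.2],
    [0,-0.16,0.2],
    [0,-0.16,0.2]
  ],
  "spin": [0,0,0,0,0,0,0,0,0,0,0,0,0,0]
}}

```text
time_s: 11.12
tcp_pos: [0.4508, 0.044, 0.2256]
ee_rot: [180.0, -0.1, -0.3]
wrist_force: [-0.3, 0.1, 0.3]
opening: 0.446
```

Run:
```python
from h import *
s=robot.get_state(); print(s["time_s"],s["tcp_pos"],s["opening"],s["wrist_force"])
cs={n:robot.camera(n) for n in("wrist","scene","top")}
b=cv2.resize(cs["scene"]["pixels"][130:320,130:383],(512,384),interpolation=cv2.INTER_CUBIC)
cv2.imwrite("pics/end.png",cv2.resize(np.hstack([cs["wrist"]["pixels"],b]),(800,300))[:,:,::-1])
cv2.imwrite("pics/endtop.png",cs["top"]["pixels"][:,:,::-1])
```

```text
11.125 [0.45076648 0.04402873 0.22563058] 0.4457775662922089 [-0.26820838  0.14762815  0.29406377]
```

View pics/end.png

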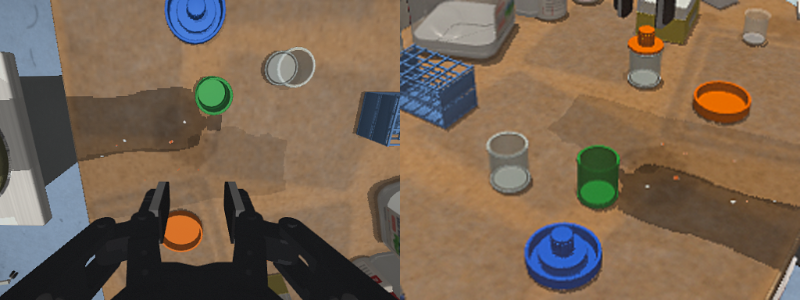

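View pics/endtop.png

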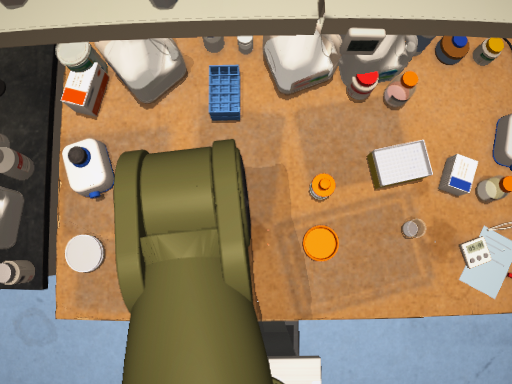

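The scene crop shows the cap knob-up and flat in the dish at (562,245), and the jar open and standing at (509,163). The orange jar is closed. The arm hides this area in the top view, so I compare the scene images numerically.

Run:
```python
from h import *
c=robot.camera("scene");a=cv2.imread("pics/scene0.png")[:,:,::-1].astype(int);b=c["pixels"].astype(int)
d=np.abs(a-b).max(2)
for n,(x,y,w,h) in dict(jarbase=(183,232,32,22),green=(238,218,36,46),orangejar=(270,144,32,44),orangedish=(312,180,44,30)).items():
    r=d[y:y+h,x:x+w]; print(n,np.median(r),(r>40).mean().round(3))
u=proj(c,[[.451,.206,.044],[.451,.206,.032],[.451,.206,.02]]); print(u)
o=np.hstack([im.astype(np.uint8)[190:315,175:285] for im in(a,b)])
cv2.imwrite("pics/cmp.png",cv2.resize(o,None,fx=3.6,fy=3.6,interpolation=cv2.INTER_CUBIC)[:,:,::-1])
```

```text
jarbase 11.0 0.018
green 8.0 0.068
orangejar 10.0 0.018
orangedish 10.0 0.0
[[231.85948999 278.01057263]
 [231.99623574 282.92191889]
 [232.13109722 287.72740295]]
```

View pics/cmp.png

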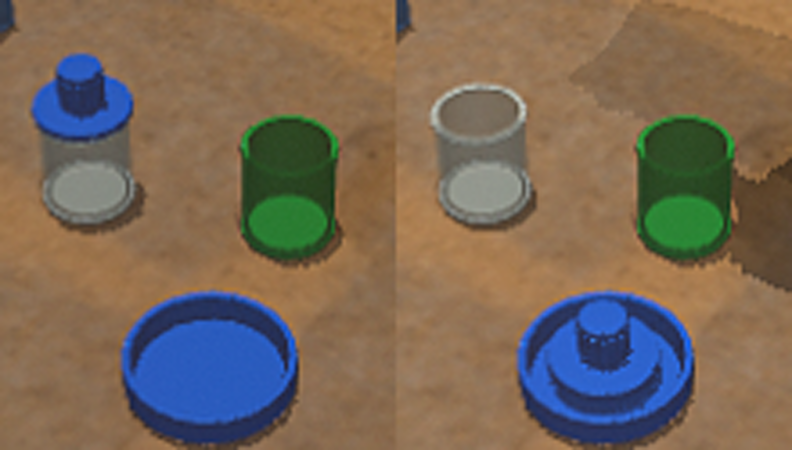

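The before and after crops match: the jar and green beaker haven't moved, and the cap stands flat and knob-up. Its knob top is at scene ≈(232.5,278) against (231.9,278.0) predicted for a cap seated on the floor. Handing in.

```bash
python3 -c "
from cell import robot
print(robot.close_job())"
```

```text
the job is handed in; nothing more can be done
None
```

The blue cap is off its jar and stands knob-up, flat on the floor of the blue dish. I gripped the knob, lifted it straight up 70 mm, lowered it until it touched the dish floor with about 6 N, let go and backed the arm clear. The job was handed in at about 11 s.

- **Cap:** in the last scene picture the knob top is within about 1 px of where a seated cap should appear.
- **Other items:** the blue jar, green beaker, orange jar and orange dish show no movement against the first picture; the differences there are lighting and shadow.
- **Disagreements:** the wrist camera put the dish about 2–3 mm from the top camera's position, so I aimed between the two, well within the 11 mm clearance. The top camera could not confirm the final placing because the arm blocked its view, so that check rests on the scene picture, with the wrist picture agreeing.

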